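# Clamp a housing in the bench fixture and start its test

## Robot

A 6-joint arm with a two-finger parallel gripper is mounted at the origin on the work surface. World frame = base frame: x ahead of the robot, y to its left, z up, the work surface at z = 0. Lengths are in mm, angles in rad, forces in N, time in s.
With the tool pointing down it reaches from about 350 to 975 mm from the base axis. Payload 7.1 kg.
Tool frame: the origin (TCP) lies between the finger pads; the fingertips stand 14 mm ahead of it and the grasp point (between the pads) lies 5 mm behind it; z points along the fingers, y is the direction in which the jaws open and shut (so a half turn about z gives the same grasp; the last joint's range is limited). The gripper opens to 88 mm and grips with 3 to 60 N. Pads are 20 mm wide; open, the fingers measure 115 mm over their backs; the gripper's body (75 mm by 178 mm) begins 61 mm behind the grasp point.
Start: joints at [-1.358, 0.423, 1.63, -0, 1.089, -0.019], TCP at [143.6, -608.263, 236.675] pointing down, gripper open.
Joint ranges: [-3, 3], [-0.9, 2.11], [0.09, 2.58], [-1.31, 4.45], [0.11, 2.69], [-2.54, 2.54]. Speed limits (rad/s): [2.39, 2.39, 3.01, 3.14, 3.14, 3.14].

## Interface

Orientations are given as a rotation vector (axis times angle).
In Python, from workcell import get_obs, get_image, calibration, close_job, regions_of, place_of gives the robot as it stands.
- The arm moves only by the tool move_arm, never from a script. Its argument "deltas" is a list of rows, each a list of 5 numbers: the closure in counts, from 0 (fully open) to 255 (shut), then the shift along the tool's x, y, z in m, then the turn about the tool's z in rad. In form: [[grip, x, y, z, roll], ...]. A call has 1 to 5 rows; each row is the pose to reach, as a shift and turn from the pose commanded when the call began, along the tool's axes at that moment; what a row does not reach only later rows make up. A row lasts 1/12 s, in which the tool goes at most 41.7 mm and 7.16 degrees, less where a joint would pass 70% of its speed; a pose out of reach is approached as far as the arm can. A call with a gripper value outside its range is refused whole. The fingers move at their own pace and stop on an object; the grip force is fixed at half the most. Time passes only in rows, so rows that repeat a pose let the fingers close. It gives the time, the measured TCP pose, the force and the opening at its end, in the units of the state.
- get_obs(): the state, without advancing time (a new reading comes with each control period).
- get_image(name): name is "side" or "top" or "wrist"; returns the picture (384x512x3 uint8, blue, green, red); there is no depth.
- calibration(name): a dict with "intrinsics" (3x3 intrinsics, pixels), "distortion" ([k1, k2, p1, p2, k3] as OpenCV has them; the pictures are not rectified), "world_to_cam" (4x4, takes a point from world to camera coordinates); the wrist camera has in their place "hand_eye" (4x4, takes a point from camera to tool coordinates, whose origin is the TCP and whose axes are the flange's). Camera axes: x right, y down, z forward; pixel columns grow to the right and rows downward; lengths in mm; the calibration is good to about 2 mm. A picture is of the moment at which its call begins: read the wrist's pose just before it. calibration takes no time and is no camera call.
- close_job(): hands the job in, once; it reports no verdict.
Trained networks look in the newest picture that a camera, given by its name, has taken for a name from the list of things; names that differ only in an ending like _2 or _b are one class to them, and where a whole thing is asked for, a point or a joint stands for the part that bears it (a point fixed in the world has none). Each returns a list of dicts, best first, with "conf" (0 to 1); they miss things now and then, are a little off and sometimes report something else, mostly with a low value. They report only what shows in the picture. A call takes as long as a camera call. They do not tell look-alikes from the thing itself.
- regions_of(camera, name): "region" (384x512 bool, what is visible of it).
- place_of(camera, name): "location" ([x, y, z] in mm, in world coordinates, good to about 4 mm: a listed point, or the origin of a listed thing).
The state is a dict: "t": time; "qpos": joint angles; "qvel": joint speeds; "joint_torque": joint torques, N m; "ee_pos": TCP position; "orientation": TCP orientation; "ft_force": force on the tool from outside, world axes, zero at the start; "moment": the same for the moment, N m; "width": finger opening in mm.
Only numpy, scipy, OpenCV 4.12 (cv2) and the standard library are available. Lean on these libraries where they do the work, as an engineer would, in place of code of your own. Each camera call takes 0.05 s, during which the arm holds its last target.

## Task

Slide the long slim aluminium housing lengthwise under the clamp arm of the bench fixture, flat on its rest and up against the end stop, and turn the T-handle clockwise until clearly rising resistance shows that it is firmly clamped, without over-tightening. Then, with the housing still clamped, twist the spring-return start knob on the grey box clockwise to its stop and let it spring back. Leave the other things on the bench where they are, and let go of everything.

Things in the scene. Friction and masses are not known exactly. Their poses are not given: they have to be found in the camera images.
- housing: Long slim ribbed aluminium housing, a block 170 x 44 x 32 mm (its x, y, z), about 0.25 kg, both ends alike, loose on the bench. Origin: centre of its underside; x along its length. Hold it across its 44 mm width near one end (about 50 mm from its middle), so that the gripper stays clear of the clamp arm while the other end goes under it.
- fixture: Bench clamping fixture, bolted down. Origin: on the bench top, straight below the screw axis; z up. The housing lies along its y axis and goes in towards -y from the open +y side. Base plate 8 mm thick, x -68 to +36, y -40 to +110 mm. Post: x -66 to -40, y -22 to +22, 117 mm tall. Loaded, the housing's origin is at x 0, y +57 (good within 6 mm; 9 mm in x; 0.12 rad).
- stop_face (a point): Middle of the end stop's face, at y -28 mm in the fixture's frame, facing +y (axes as the fixture's); the housing's inner end comes up against it. The stop is a steel block 44 mm wide (x), 8 mm thick, its top 42 mm above the bench.
- clamp_arm (a point): Point on the screw axis at the underside of the overhanging clamp arm, 92 mm above the bench. The arm is 25 mm high (top at 117 mm), 30 mm wide (y -15 to +15) and runs from the post to x +18 mm in the fixture's frame.
- rest: Aluminium rest bar on the fixture's base on which the housing lies: 40 mm wide (x), 118 mm long, from y -28 to +90 in the fixture's frame. Origin: on the screw axis at the bar's underside; its top is 12 mm above its origin. Its height is adjusted to the job: the top lies 16 to 21 mm above the bench. Fixed.
- pad: Round black pressure pad under the clamp arm, on the screw axis, 28 mm across. Origin: centre of its underside, 63 mm above the bench at handle angle 0; clockwise turning lowers it 5 mm per rad; it does not rotate. Sprung: it meets the housing with 12 N, then 45 N more per rad (it stops sinking). Firm: over 18 N; too tight: over 75 N. About 0.7 rad past touch (43 N) is right.
- tee (a joint): Turning angle of the T-handle in rad, growing clockwise seen from above (tightening). At 0 the bar lies along the fixture's x axis. Starts between 0 and 0.8; range -0.2 to 6. Friction moment 0.4 N m, so the screw stays where it is left; each newton of pad force adds 0.005 N m (about 0.6 N m in all at 43 N).
- tee_grip (a point): Centre of the T-handle's steel bar, on the vertical screw axis, 150 mm above the bench; x runs along the bar. Bar 76 mm long, 12 mm thick, 14 mm high, flat sides, on a 16 mm stem; the nut below it tops out 27 mm below this point. The handle stays at this height as it turns.
- start_knob (a joint): Angle of the start knob in rad, growing clockwise seen from above; 0 at rest, stop at 1.2 (count it as reached beyond 1.05). A spring of 0.024 N m at rest to 0.1 N m at the stop returns it when it is let go.
- knob_grip (a point): Grip point of the start knob on its vertical axis, 69 mm above the bench. The knob has a black upright finger bar 42 mm long (along this point's x), 13 mm thick, its top 10 mm above this point and its foot (a disc 42 mm across) 19 mm below it. It stands on a fixed grey box 100 x 96 x 40 mm high.
- short_case: Bystander: short, wide ribbed aluminium case, 90 x 64 x 32 mm, loose. Origin: centre of its underside.
- meter: Bystander: hand-held black measuring meter, 130 x 66 x 34 mm, lying flat, loose. Origin: centre of its underside, x along its length.
- jar: Bystander: clear jar with a grey lid, 60 mm across, 62 mm tall, loose. Origin: centre of its underside.
- cleaner: Bystander: white bottle, 56 mm across, 150 mm tall, loose. Origin: centre of its underside.
Mind the look-alikes: they are no part of the job. What is shaped like the housing but orange or pink is not meant.

How it is judged (in metres and radians):
On the way, in this order (a step that is already met when the one before it is completed fails the run):
1. the housing lies flat on the rest, under the clamp, against the end stop (y of housing in the frame of fixture between 0.05 and 0.063 m and x of housing in the frame of fixture between -0.009 and 0.009 m and angle between the x axis of housing and the y axis of fixture, either way round below 0.12 rad and angle between housing's own z axis and vertical below 0.05 rad), for 0.2 s.
2. the pad presses firmly on the loaded housing (over 18 N) (all of step 1 and contact force between pad and housing above 18 N), for 0.2 s.
3. the start knob is twisted to its stop while the housing is clamped (all of step 2 and value of joint start_knob above 1.05 rad), for 0.1 s.
At the end, for the whole second after the job is handed in: The housing lies flat on the rest with its end within about 6 mm of the end stop, within 9 mm sideways and 0.12 rad of the fixture's line, the pad presses on it with over 18 N (and never over 75 N), the start knob has sprung back to within 0.1 rad of its rest, and all is still (all of step 2 and value of joint start_knob below 0.1 rad and linear speed of housing below 0.02 m/s); the robot touches nothing.
It fails at once if the short wide case is pushed or tipped (moved over 20 mm) (distance of short_case from where it was at the start of the episode above 0.02 m).
It fails at once if the meter is pushed or tipped (moved over 20 mm) (distance of meter from where it was at the start of the episode above 0.02 m).
It fails at once if the jar is pushed or tipped (moved over 20 mm) (distance of jar from where it was at the start of the episode above 0.02 m).
It fails at once if the bottle is pushed or tipped (moved over 20 mm) (distance of cleaner from where it was at the start of the episode above 0.02 m).
It fails at once if the housing is over-tightened (pad force over 75 N) (contact force between pad and housing above 75 N).
It also fails if it takes over 69 s, if anything falls off the work surface, if the arm or the gripper's body presses on something with over 40 N, if the wrist force passes 120 N, or if a joint passes its speed limit or range.

## Working session

There is one attempt and no reset: what is moved stays moved. The work goes in short steps, Python scripts to look and compute and a tool call to move; the robot and the scene stay as the last step left them, time stands still between calls to the robot, and variables do not carry over. Pictures are saved under pics/ and viewed, and the job is handed in when it is done.

Besides the shell and the picture viewer there is one more tool, called after "Call:" in YAML: its name, and indented under it one key for each argument. move_arm: Moves the arm, as the interface text tells. Its arguments: {"type":"object","properties":{"deltas":{"type":"array","items":{"type":"array","items":{"type":"number"}}}},"required":["deltas"]}

```bash
mkdir -p pics
cat > h.py <<'E'
import numpy as np,cv2
from workcell import *
from scipy.spatial.transform import Rotation as R
def cam(name,obs=None):
    c=calibration(name);K=np.array(c['intrinsics']);d=np.array(c['distortion'])
    if 'world_to_cam' in c: T=np.array(c['world_to_cam'])
    else:
        o=obs or get_obs();E=np.eye(4);E[:3,:3]=R.from_rotvec(o['orientation']).as_matrix();E[:3,3]=o['ee_pos']
        T=np.linalg.inv(E@np.array(c['hand_eye']))
    return K,d,T
def proj(C,P):
    K,d,T=C;P=np.atleast_2d(np.array(P,float))
    return cv2.projectPoints(P,cv2.Rodrigues(T[:3,:3])[0],T[:3,3],K,d)[0][:,0]
def unproj(C,px,z):
    K,d,T=C;px=np.atleast_2d(np.array(px,float))
    u=cv2.undistortPoints(px[:,None],K,d)[:,0]
    r=np.c_[u,np.ones(len(u))]@T[:3,:3]
    o=-T[:3,:3].T@T[:3,3]
    return o+r*((z-o[2])/r[:,2])[:,None]
E
python3 - <<'E'
from h import *
o=get_obs();print(o)
for n in ['top','side','wrist']:
    cv2.imwrite(f'pics/{n}0.png',get_image(n))
for cm in ['top','side']:
  for n in ['housing','fixture','stop_face','clamp_arm','rest','pad','tee_grip','knob_grip','short_case','meter','jar','cleaner']:
    print(cm,n,[(np.round(p['location']).tolist(),round(p['conf'],2)) for p in place_of(cm,n)][:3])
print(get_obs()['t'])
print(np.array(calibration('wrist')['hand_eye']).round(2))
E
```

```text
{'t': 0.0, 'qpos': array([-1.35795606e+00,  4.23833786e-01,  1.63074156e+00,  8.44286871e-06,
        1.08859434e+00, -1.89721837e-02]), 'qvel': array([ 0.00087328,  0.00040821, -0.00049566,  0.00105229, -0.00060838,
        0.00047997]), 'joint_torque': array([ 4.75510955e-03, -5.44612849e+01, -2.73663175e+01,  6.46947906e-02,
        2.28150305e-02, -1.16948067e-04]), 'ee_pos': array([ 143.51314188, -607.71829242,  235.88583609]), 'orientation': array([-3.11895468e+00, -3.63127662e-01,  2.27944985e-04]), 'ft_force': array([-0.35577888,  1.04476043, -0.28289541]), 'moment': array([-0.01843574, -0.00528337, -0.00119574]), 'width': 88.02510051742011}
top housing [([802.0, -140.0, 0.0], 0.94), ([274.0, 368.0, -3.0], 0.84), ([652.0, 286.0, -0.0], 0.74)]
top fixture [([484.0, -103.0, -0.0], 0.74), ([486.0, -101.0, 153.0], 0.47)]
top stop_face [([493.0, -136.0, 28.0], 0.55), ([484.0, -102.0, 154.0], 0.53)]
top clamp_arm [([483.0, -105.0, 89.0], 0.94)]
top rest [([485.0, -102.0, 7.0], 0.79), ([346.0, -194.0, -1.0], 0.5)]
top pad []
top tee_grip [([484.0, -101.0, 153.0], 0.51)]
top knob_gri
[... 236 characters left out ...]
0], 0.65)]
side fixture [([483.0, -105.0, 3.0], 0.7)]
side stop_face [([492.0, -129.0, 24.0], 0.95)]
side clamp_arm [([485.0, -103.0, 91.0], 0.57)]
side rest [([484.0, -103.0, 3.0], 0.56), ([345.0, -195.0, 2.0], 0.19)]
side pad [([480.0, -100.0, 59.0], 0.51), ([348.0, -196.0, -1.0], 0.21)]
side tee_grip [([485.0, -105.0, 147.0], 0.66)]
side knob_grip [([528.0, -293.0, 74.0], 0.4)]
side short_case [([433.0, 259.0, -2.0], 0.66)]
side meter [([346.0, -198.0, 0.0], 0.79)]
side jar [([648.0, -250.0, 1.0], 0.56)]
side cleaner [([715.0, 40.0, 1.0], 0.93)]
1.35
[[  -0.     -0.96   -0.29   80.09]
 [   1.     -0.     -0.      0.98]
 [   0.     -0.29    0.96 -148.75]
 [   0.      0.      0.      1.  ]]
```

View pics/top0.png

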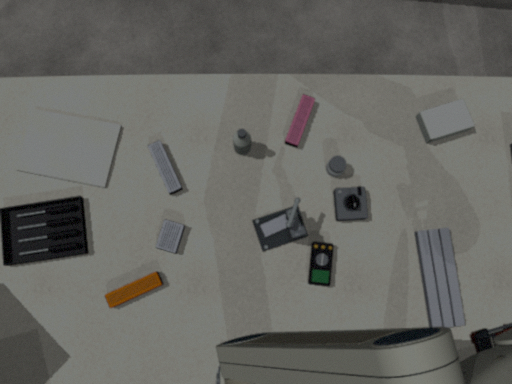

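View pics/side0.png

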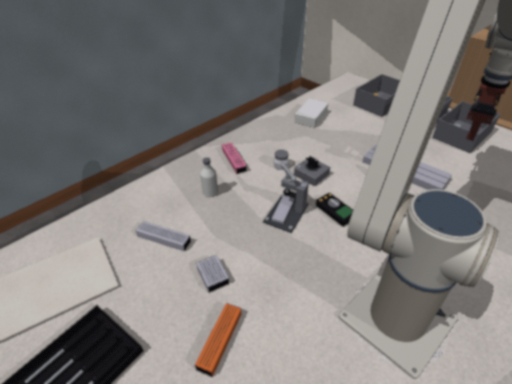

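View pics/wrist0.png

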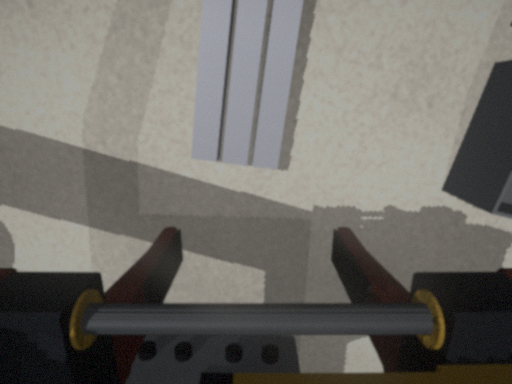

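Run:
```python
from h import *
im=cv2.imread('pics/top0.png');
a=cv2.resize(im[190:270,240:345],None,fx=5,fy=5,interpolation=cv2.INTER_CUBIC)
b=cv2.resize(im[130:205,140:190],None,fx=5,fy=5,interpolation=cv2.INTER_CUBIC)
o=np.zeros((400,780,3),np.uint8);o[:400,:525]=a;o[:375,530:780]=b
cv2.imwrite('pics/crop0.png',o)
im=cv2.imread('pics/side0.png');cv2.imwrite('pics/crop1.png',cv2.resize(im[150:240,250:350],None,fx=6,fy=6,interpolation=cv2.INTER_CUBIC))
for cm in ['top','side']:
  C=cam(cm);get_image(cm)
  for n,z in [('housing',32),('rest',20),('tee_grip',157),('knob_grip',79),('fixture',0)]:
   for r in regions_of(cm,n)[:3]:
    ct,_=cv2.findContours(r['region'].astype(np.uint8),0,2)
    c=max(ct,key=cv2.contourArea)
    w=unproj(C,c[:,0].astype(float),z)[:,:2].astype(np.float32)
    q=cv2.minAreaRect(w);bx=cv2.boxPoints(q)
    e=bx[1]-bx[0];f=bx[2]-bx[1];
    if np.linalg.norm(f)>np.linalg.norm(e): e,f=f,e
    print(cm,n,round(r['conf'],2),np.round(q[0],1),np.linalg.norm(e).round(1),np.linalg.norm(f).round(1),'ang',np.arctan2(e[1],e[0]).round(3))
```

```text
top housing 0.92 [646.1 278.2] 175.2 47.1 ang 0.458
top housing 0.7 [ 797.1 -147.7] 174.4 43.7 ang -0.362
top housing 0.64 [269.9 363.4] 175.1 53.9 ang -1.128
top rest 0.67 [462.9 -64.2] 85.8 44.1 ang -1.116
top tee_grip 0.7 [ 481.2 -106. ] 84.6 13.3 ang -0.363
top tee_grip 0.64 [449.  -71.4] 150.6 115.4 ang -1.252
top tee_grip 0.29 [613.1 256.9] 159.1 45.6 ang 0.472
top knob_grip 0.61 [ 523.8 -289.4] 42.8 41.7 ang 0.448
top fixture 0.78 [464.7 -81.6] 162.1 119.1 ang -1.218
side housing 0.93 [ 790.8 -131.5] 205.7 56.2 ang -0.37
side housing 0.75 [640.7 289.5] 187.1 63.8 ang 0.438
side housing 0.64 [265.9 372.6] 183.7 58.8 ang -1.159
side rest 0.67 [649.8 285.4] 191.0 68.5 ang 0.464
side rest 0.55 [467.6 -68.2] 122.0 41.3 ang -1.142
side tee_grip 0.44 [482.7 -95.9] 87.3 27.0 ang -0.532
side knob_grip 0.64 [429.1 -23.6] 115.9 38.1 ang -1.142
side knob_grip 0.43 [ 516.2 -273.4] 71.6 35.9 ang -0.872
side fixture 0.96 [ 511.6 -153.9] 352.3 130.4 ang -1.006
side fixture 0.48 [668.  278.8] 193.9 70.8 ang 0.43
```

View pics/crop0.png

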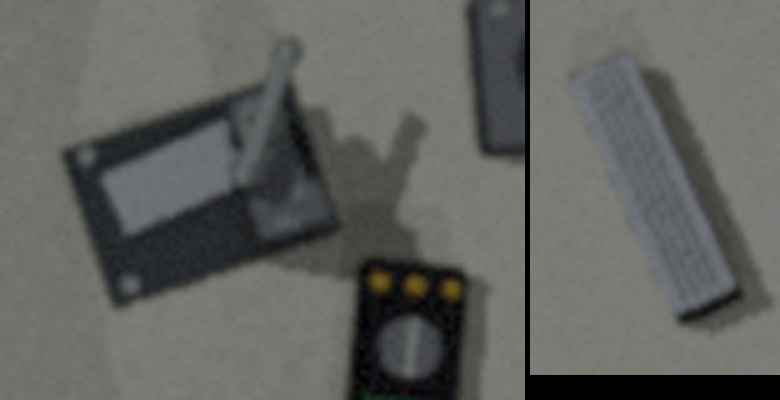

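View pics/crop1.png

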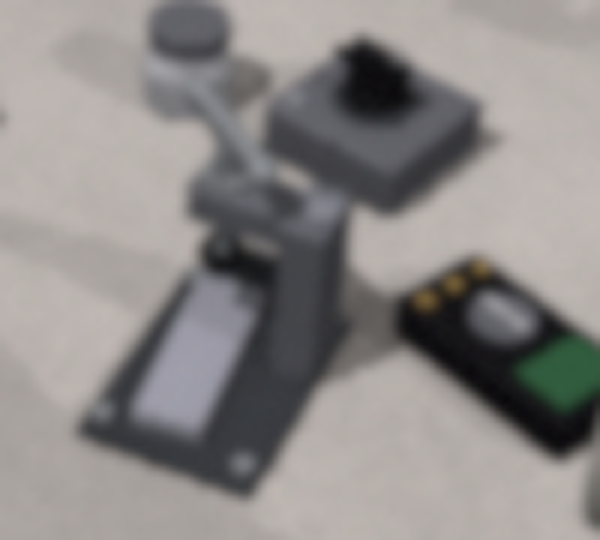

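```bash
cat >> h.py <<'E'
def yawy(o):
    M=R.from_rotvec(o['orientation']).as_matrix(); return np.arctan2(M[1,1],M[0,1]),M
def go(x,y,z,th=None):
    o=get_obs();a,M=yawy(o)
    d=M.T@(np.array([x,y,z])-o['ee_pos'])/1000
    r=0 if th is None else -((th-a+np.pi)%(2*np.pi)-np.pi)
    print('t',round(o['t'],2),'pos',o['ee_pos'].round(1),'thy',round(a,3),'q6',round(o['qpos'][5],2),'delta',d.round(4),'roll',round(r,3),'tilt',M[2].round(3))
E
python3 -c "
from h import *
go(693,306,220,-1.113)"
```

```text
t 1.95 pos [ 143.6 -608.3  236.7] thy -1.339 q6 -0.02 delta [ 0.7448 -0.7636  0.0167] roll -0.226 tilt [-0. -0. -1.]
```

Call:
move_arm:
  deltas:
    - [0,0.745,-0.764,0.017,-0.226]
    - [0,0.745,-0.764,0.017,-0.226]
    - [0,0.745,-0.764,0.017,-0.226]
    - [0,0.745,-0.764,0.017,-0.226]
    - [0,0.745,-0.764,0.017,-0.226]

```text
t: 2.37
ee_pos: [251.4, -428.1, 233.4]
orientation: [3.06, 0.712, 0.0]
ft_force: [0.8, -0.2, 0.5]
width: 87.9
```

```bash
python3 -c "
from h import *
go(693,306,220,-1.113)"
```

```text
t 2.37 pos [ 251.4 -428.1  233.4] thy -1.114 q6 0.05 delta [ 0.7202 -0.4638  0.0133] roll -0.001 tilt [ 0.  0. -1.]
```

Call:
move_arm:
  deltas:
    - [0,0.72,-0.464,0.013,0]
    - [0,0.72,-0.464,0.013,0]
    - [0,0.72,-0.464,0.013,0]
    - [0,0.72,-0.464,0.013,0]
    - [0,0.72,-0.464,0.013,0]

```text
t: 2.78
ee_pos: [358.7, -249.4, 230.5]
orientation: [3.059, 0.712, 0.001]
ft_force: [0.3, -1.1, -0.6]
width: 87.4
```

Call:
move_arm:
  deltas:
    - [0,0.5,-0.322,0.009,0]
    - [0,0.5,-0.322,0.009,0]
    - [0,0.5,-0.322,0.009,0]
    - [0,0.5,-0.322,0.009,0]
    - [0,0.5,-0.322,0.009,0]

```text
t: 3.2
ee_pos: [466.1, -70.5, 227.4]
orientation: [3.059, 0.713, 0.001]
ft_force: [0.8, -0.7, 0.5]
width: 87.7
```

```bash
python3 -c "
from h import *
go(693,306,220,-1.113)"
```

```text
t 3.2 pos [466.1 -70.5 227.4] thy -1.113 q6 0.94 delta [ 0.3699 -0.2374  0.0075] roll 0.0 tilt [ 0.001  0.001 -1.   ]
```

Call:
move_arm:
  deltas:
    - [0,0.37,-0.237,0.007,0]
    - [0,0.37,-0.237,0.007,0]
    - [0,0.37,-0.237,0.007,0]
    - [0,0.37,-0.237,0.007,0]
    - [0,0.37,-0.237,0.007,0]

```text
t: 3.62
ee_pos: [573.8, 108.0, 223.8]
orientation: [3.059, 0.713, 0.001]
ft_force: [0.3, -0.6, 0.2]
width: 87.8
```

Call:
move_arm:
  deltas:
    - [0,0.18,-0.115,0.003,0]
    - [0,0.18,-0.115,0.003,0]
    - [0,0.18,-0.115,0.003,0]
    - [0,0.18,-0.115,0.003,0]
    - [0,0.18,-0.115,0.003,0]

```text
t: 4.03
ee_pos: [681.6, 286.0, 220.7]
orientation: [3.06, 0.713, -0.0]
ft_force: [0.4, -0.8, 1.3]
width: 87.7
```

```bash
cat > w.py <<'E'
from h import *
import sys
def wr(tag,items,cm='wrist'):
    get_image(cm);o=get_obs();im=get_image(cm);C=cam(cm,o);cv2.imwrite(f'pics/{tag}.png',im)
    for n,z in items:
     for r in regions_of(cm,n)[:2]:
      ct,_=cv2.findContours(r['region'].astype(np.uint8),0,2)
      if not ct: continue
      c=max(ct,key=cv2.contourArea);w=unproj(C,c[:,0].astype(float),z)[:,:2].astype(np.float32)
      q=cv2.minAreaRect(w);bx=cv2.boxPoints(q);e=bx[1]-bx[0];f=bx[2]-bx[1]
      if np.linalg.norm(f)>np.linalg.norm(e): e,f=f,e
      print(n,'reg',round(r['conf'],2),np.round(q[0],1),np.linalg.norm(e).round(1),np.linalg.norm(f).round(1),'ang',np.arctan2(e[1],e[0]).round(3), 'px',c[:,0].min(0),c[:,0].max(0))
     for p in place_of(cm,n)[:2]: print(n,'place',np.round(p['location'],1),round(p['conf'],2))
    return o,im,C
E
python3 -c "
from w import *
go(693,306,220,-1.113)
wr('w1',[('housing',32)])
go(693,306,220,-1.113)"
```

```text
t 4.03 pos [681.6 286.  220.7] thy -1.113 q6 1.49 delta [ 0.0191 -0.0129  0.0007] roll 0.0 tilt [-0.  0. -1.]
housing reg 0.96 [650.3 283.7] 173.6 43.8 ang 0.435 px [231 129] [271 271]
housing reg 0.54 [346.1 313.8] 36.3 18.3 ang -1.098 px [125 373] [149 383]
housing place [6.492e+02 2.830e+02 5.000e-01] 0.79
housing place [428.9 260.5  -2.6] 0.34
t 4.23 pos [680.6 284.8 219.8] thy -1.111 q6 1.49 delta [ 0.0205 -0.0135 -0.0002] roll 0.002 tilt [-0.001  0.    -1.   ]
```

View pics/w1.png

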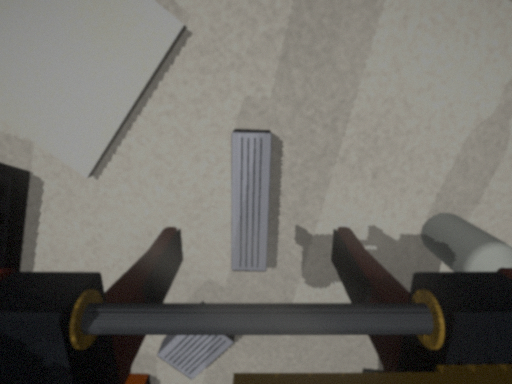

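```bash
python3 -c "
from h import *
go(695.2,304.8,18,-1.131)"
```

```text
t 4.23 pos [680.6 284.8 219.8] thy -1.111 q6 1.49 delta [ 0.0222 -0.0115  0.2018] roll 0.02 tilt [-0.001  0.    -1.   ]
```

Call:
move_arm:
  deltas:
    - [0,0.022,-0.0115,0.03,0.02]
    - [0,0.022,-0.0115,0.072,0.02]
    - [0,0.022,-0.0115,0.113,0.02]
    - [0,0.022,-0.0115,0.154,0.02]
    - [0,0.022,-0.0115,0.185,0.02]

```text
t: 4.65
ee_pos: [693.6, 301.7, 32.7]
orientation: [3.066, 0.68, -0.006]
ft_force: [0.3, -0.0, -0.3]
width: 88.0
```

Call:
move_arm:
  deltas:
    - [0,0,0,0.017,0]
    - [0,0,0,0.017,0]
    - [200,0,0,0.017,0]
    - [200,0,0,0.017,0]
    - [200,0,0,0.017,0]

```text
t: 5.07
ee_pos: [696.3, 303.8, 20.4]
orientation: [-3.067, -0.681, -0.003]
ft_force: [0.0, 0.0, -0.8]
width: 71.3
```

Call:
move_arm:
  deltas:
    - [200,0,0,0,0]
    - [200,0,0,0,0]
    - [200,0,0,0,0]

```text
t: 5.32
ee_pos: [695.8, 304.1, 19.4]
orientation: [-3.067, -0.682, -0.001]
ft_force: [-0.2, -0.6, -0.2]
width: 51.3
```

```bash
python3 -c "
from h import *
o=get_obs();print(o['width'],o['ft_force'])
go(695.2,304.8,18,-1.131)"
```

```text
51.27113493994363 [-0.2144533  -0.59316034 -0.17903232]
t 5.32 pos [695.8 304.1  19.4] thy -1.133 q6 1.53 delta [-0.0002 -0.0009  0.0014] roll -0.002 tilt [ 0.001  0.    -1.   ]
```

Now wait for the grip, then lift.

Call:
move_arm:
  deltas:
    - [255,0,0,0,0]
    - [255,0,0,0,0]
    - [255,0,0,0,0]

```text
t: 5.57
ee_pos: [695.6, 304.3, 19.1]
orientation: [-3.066, -0.682, -0.0]
ft_force: [-1.2, 1.9, 3.7]
width: 43.7
```

Call:
move_arm:
  deltas:
    - [255,0,0,0,0]
    - [255,0,0,-0.02,0]
    - [255,0,0,-0.06,0]
    - [255,0,0,-0.1,0]
    - [255,0,0,-0.14,0]

```text
t: 5.98
ee_pos: [694.7, 303.5, 158.6]
orientation: [3.066, 0.682, -0.004]
ft_force: [1.0, 0.7, -2.9]
width: 44.0
```

```bash
python3 -c "
from w import *
wr('s2',[('housing',32)],'side')
wr('w2',[])
o=get_obs();print(o['width'],o['ft_force'],o['moment'])
go(449,-2,200,0.33)"
```

```text
housing reg 0.67 [ 792.3 -134.5] 210.7 56.8 ang -0.375 px [221 142] [245 173]
housing reg 0.63 [789.2 222.2] 206.7 77.1 ang 0.407 px [134 187] [182 215]
housing place [273.3 367.9   2.5] 0.98
housing place [ 803.6 -145.1   -1.7] 0.93
44.14500613727974 [-0.02874527  0.00713455 -2.85654946] [ 0.00042265 -0.11653399  0.02353777]
t 6.28 pos [694.1 303.3 156.3] thy -1.133 q6 1.53 delta [-0.3516  0.1726 -0.0423] roll -1.463 tilt [-0.004 -0.    -1.   ]
```

View pics/s2.png

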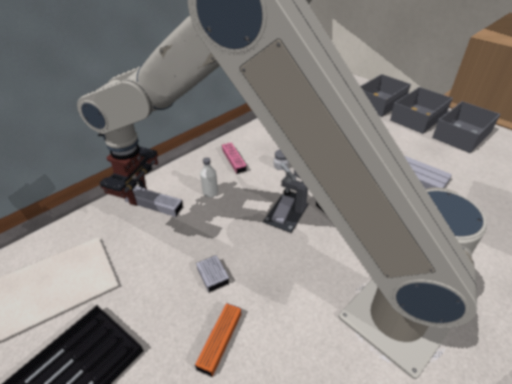

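View pics/w2.png

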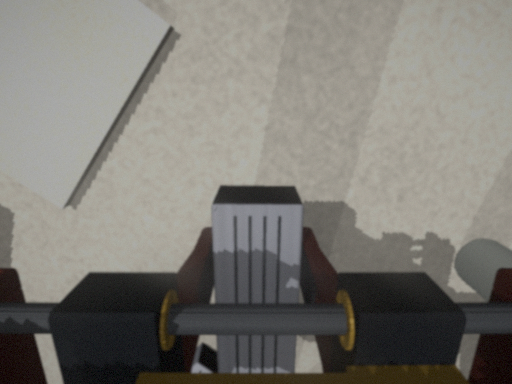

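```bash
python3 -c "
from w import *
C=cam('top')
p=np.array([[68,150],[115,305],[338,225],[295,85]])/5+[240,190]
w=unproj(C,p,8)[:,:2];print(w.round(1))
for i in range(4):
  e=w[(i+1)%4]-w[i];print(np.linalg.norm(e).round(1),np.arctan2(e[1],e[0]).round(3))
# rest corners
p=np.array([[102,178],[128,235],[225,122],[243,185]])/5+[240,190]
w=unproj(C,p,19)[:,:2];print(w.round(1)); 
print(np.arctan2(*(w[0]-w[2])[::-1]),np.arctan2(*(w[1]-w[3])[::-1]))
# predicted base corners
for yaw in [.3,.33,.36]:
  c,s=np.cos(yaw),np.sin(yaw);Rm=np.array([[c,-s],[s,c]])
  q=np.array([[36,110],[-68,110],[-68,-40],[36,-40]])@Rm.T+[484.1,-103.4]
  print(yaw,q.round(1).tolist(),((proj(C,np.c_[q,[8]*4])-[240,190])*5).round(0).tolist())
Cw=cam('wrist');print(unproj(Cw,[[257,205]],169))
"
```

```text
[[ 479.8    2.5]
 [ 383.8  -25.5]
 [ 431.7 -163.9]
 [ 519.6 -139.5]]
100.0 -2.858
146.5 -1.237
91.2 0.271
147.5 1.844
[[ 460.8  -18.1]
 [ 425.6  -33.6]
 [ 494.9  -94.4]
 [ 455.7 -104.7]]
1.991790916834763 1.9722254882304924
0.3 [[486.0, 12.3], [386.6, -18.4], [431.0, -161.7], [530.3, -131.0]] [[52.0, 140.0], [103.0, 300.0], [335.0, 226.0], [281.0, 68.0]]
0.33 [[482.5, 12.3], [384.1, -21.4], [432.7, -163.3], [531.1, -129.6]] [[52.0, 146.0], [108.0, 304.0], [337.0, 223.0], [279.0, 67.0]]
0.36 [[479.0, 12.2], [381.7, -24.4], [434.5, -164.8], [531.9, -128.2]] [[52.0, 151.0], [113.0, 308.0], [339.0, 220.0], [276.0, 66.0]]
[[724.93906435 316.48707374 169.        ]]
```

```bash
python3 -c "
from h import *
go(504,-160,300,0.34)"
```

```text
t 6.28 pos [694.1 303.3 156.3] thy -1.133 q6 1.53 delta [-0.3692  0.339  -0.1423] roll -1.473 tilt [-0.004 -0.    -1.   ]
```

Call:
move_arm:
  deltas:
    - [255,-0.03,0.028,-0.012,-0.12]
    - [255,-0.06,0.056,-0.024,-0.24]
    - [255,-0.09,0.084,-0.036,-0.36]
    - [255,-0.12,0.112,-0.048,-0.48]
    - [255,-0.15,0.14,-0.06,-0.6]

```text
t: 6.7
ee_pos: [618.5, 116.8, 214.7]
orientation: [-2.722, -1.566, 0.008]
ft_force: [-0.1, -1.4, -2.0]
width: 43.5
```

```bash
python3 -c "
from h import *
go(504,-160,300,0.34)"
```

```text
t 6.7 pos [618.5 116.8 214.7] thy -0.527 q6 0.69 delta [-0.2971  0.0398 -0.0845] roll -0.867 tilt [-0.003 -0.004 -1.   ]
```

Call:
move_arm:
  deltas:
    - [255,-0.038,0.005,-0.012,-0.12]
    - [255,-0.076,0.01,-0.024,-0.24]
    - [255,-0.114,0.015,-0.036,-0.36]
    - [255,-0.152,0.02,-0.048,-0.48]
    - [255,-0.19,0.025,-0.06,-0.6]

```text
t: 7.12
ee_pos: [543.8, -58.7, 275.1]
orientation: [-2.138, -2.296, 0.004]
ft_force: [1.7, -0.3, -2.9]
width: 43.9
```

```bash
python3 -c "
from h import *
go(504,-160,300,0.34)"
```

```text
t 7.12 pos [543.8 -58.7 275.1] thy 0.071 q6 -0.2 delta [-0.0981 -0.0471 -0.0247] roll -0.269 tilt [ 0.001 -0.005 -1.   ]
```

Call:
move_arm:
  deltas:
    - [255,-0.035,-0.015,-0.008,-0.12]
    - [255,-0.07,-0.03,-0.016,-0.24]
    - [255,-0.098,-0.047,-0.025,-0.269]
    - [255,-0.098,-0.047,-0.025,-0.269]

```text
t: 7.45
ee_pos: [503.0, -162.6, 301.4]
orientation: [-1.822, -2.557, 0.004]
ft_force: [0.7, -0.5, -3.2]
width: 43.4
```

```bash
python3 -c "
from w import *
wr('w3',[('fixture',8),('rest',19),('tee_grip',157),('clamp_arm',117)])
go(426,67,120,0.34)"
```

```text
fixture reg 0.93 [459.6 -83.2] 164.2 144.2 ang -1.268 px [193  29] [294 156]
fixture place [478.  -98.5   2.4] 0.74
rest reg 0.96 [461.7 -56.9] 76.6 40.2 ang -1.152 px [235  44] [269 105]
tee_grip reg 0.89 [ 482.8 -103.8] 88.3 16.1 ang -0.35 px [216  88] [293 155]
tee_grip reg 0.44 [465.8 -84. ] 108.4 95.0 ang -1.256 px [193  30] [294 155]
tee_grip place [ 484.2 -103.4  153.6] 0.69
clamp_arm reg 0.87 [464.  -84.4] 124.5 107.7 ang -1.252 px [193  30] [294 156]
clamp_arm place [ 480.8 -100.5   97. ] 0.6
t 7.95 pos [ 505.9 -157.4  301.7] thy 0.336 q6 -0.66 delta [ 0.2381 -0.0014  0.1818] roll -0.004 tilt [ 0. -0. -1.]
```

View pics/w3.png

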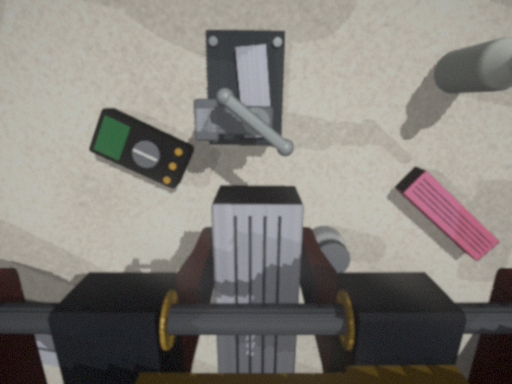

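```bash
python3 -c "
from w import *
im=cv2.imread('pics/w3.png');cv2.imwrite('pics/c3.png',cv2.resize(im[20:165,185:300],None,fx=4,fy=4,interpolation=cv2.INTER_CUBIC))
"
```

```text
(no output)
```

View pics/c3.png

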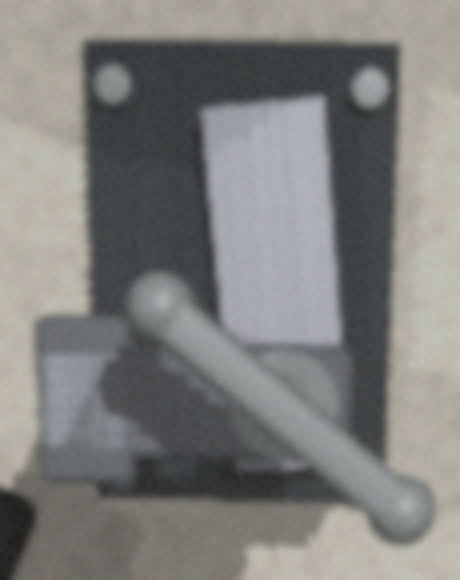

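```bash
python3 -c "
from w import *
C=cam('wrist')
f=lambda p:np.array(p)/4+[185,20]
def show(nm,p,z):
  w=unproj(C,f(p),z)[:,:2];print(nm,w.round(1).tolist())
  for i in range(len(p)):
    for j in range(i):
      e=w[j]-w[i];print(' ',j,i,np.linalg.norm(e).round(1),np.arctan2(e[1],e[0]).round(3))
show('base',[[85,42],[398,45],[383,492],[103,492]],8)
for z in (16,21): show('rest',[[201,107],[324,96],[342,346],[223,340]],z)
show('posttop',[[37,318],[37,478],[350,345],[350,470]],117)
show('tee',[[158,298],[404,512]],150)
show('bolt',[[113,84],[370,88]],10)
"
```

```text
base [[388.0, -19.7], [485.0, 13.1], [531.3, -125.0], [436.1, -158.2]]
  0 1 102.4 -2.816
  0 2 177.8 2.508
  1 2 145.6 1.895
  0 3 146.6 1.905
  1 3 178.1 1.293
  2 3 100.9 0.336
rest [[430.9, -26.9], [467.5, -10.7], [499.7, -82.3], [460.7, -93.8]]
  0 1 40.1 -2.725
  0 2 88.4 2.464
  1 2 78.5 1.993
  0 3 73.3 1.99
  1 3 83.5 1.488
  2 3 40.7 0.287
rest [[431.4, -27.6], [467.7, -11.5], [499.5, -82.3], [460.9, -93.7]]
  0 1 39.7 -2.725
  0 2 87.4 2.464
  1 2 77.6 1.993
  0 3 72.4 1.99
  1 3 82.5 1.488
  2 3 40.3 0.287
posttop [[417.6, -102.1], [429.0, -142.0], [497.2, -81.6], [508.3, -112.1]]
  0 1 41.5 1.849
  0 2 82.1 -2.89
  1 2 91.1 -2.416
  0 3 91.3 3.031
  1 3 84.7 -2.781
  2 3 32.5 1.921
tee [[449.4, -86.6], [521.6, -114.5]]
  0 1 77.4 2.773
bolt [[400.7, -29.0], [480.8, -2.4]]
  0 1 84.4 -2.821
```

```bash
python3 -c "
from h import *
go(421.9,70.1,120,0.35)"
```

```text
t 7.95 pos [ 505.9 -157.4  301.7] thy 0.336 q6 -0.66 delta [ 0.2424 -0.0043  0.1818] roll -0.014 tilt [ 0. -0. -1.]
```

Call:
move_arm:
  deltas:
    - [255,0.038,0,0.012,-0.014]
    - [255,0.076,0,0.024,-0.014]
    - [255,0.114,0,0.036,-0.014]
    - [255,0.152,-0.004,0.05,-0.014]
    - [255,0.19,-0.004,0.065,-0.014]

```text
t: 8.37
ee_pos: [438.6, 21.5, 236.9]
orientation: [1.803, 2.572, 0.001]
ft_force: [0.7, 0.2, -3.1]
width: 44.1
```

Call:
move_arm:
  deltas:
    - [255,0.035,0,0.01,0]
    - [255,0.052,0,0.03,0]
    - [255,0.052,0,0.065,0]
    - [255,0.052,0,0.1,0]
    - [255,0.052,0,0.116,0]

```text
t: 8.78
ee_pos: [420.2, 69.6, 118.5]
orientation: [-1.799, -2.573, 0.003]
ft_force: [-1.4, 0.2, -2.9]
width: 43.8
```

```bash
python3 -c "
from h import *
go(421.9,70.1,50,0.35)"
```

```text
t 8.78 pos [420.2  69.6 118.5] thy 0.351 q6 -0.21 delta [-0.0002  0.002   0.0685] roll 0.001 tilt [ 0.001 -0.003 -1.   ]
```

Call:
move_arm:
  deltas:
    - [255,0,0.001,0.03,0]
    - [255,0,0.001,0.06,0]
    - [255,0,0.001,0.068,0]
    - [255,0,0.001,0.068,0]

```text
t: 9.12
ee_pos: [421.4, 69.2, 51.5]
orientation: [-1.8, -2.571, 0.005]
ft_force: [-1.0, 0.2, -2.5]
width: 43.5
```

```bash
python3 -c "
from w import *
wr('s4',[],'side')
im=cv2.imread('pics/s4.png');cv2.imwrite('pics/c4.png',cv2.resize(im[150:260,200:330],None,fx=5,fy=5,interpolation=cv2.INTER_CUBIC))
print(get_obs()['ft_force'])
go(421.9,70.1,50,0.35)"
```

```text
[ 0.47475582 -0.21332037 -2.93409583]
t 9.22 pos [423.3  69.3  53.7] thy 0.349 q6 -0.21 delta [ 0.0012 -0.001   0.0037] roll -0.001 tilt [-0.  0. -1.]
```

View pics/c4.png

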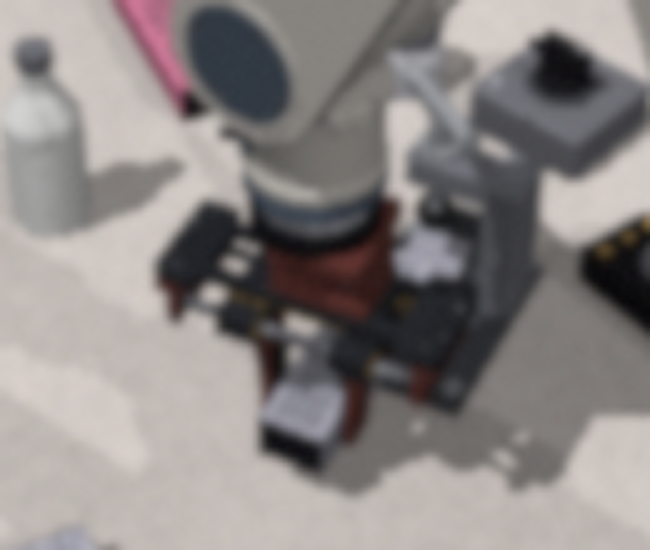

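Call:
move_arm:
  deltas:
    - [255,0,-0.001,0.005,0]
    - [255,0,-0.001,0.008,0]
    - [255,0,-0.001,0.01,0]

```text
t: 9.47
ee_pos: [422.5, 68.8, 43.8]
orientation: [1.802, 2.572, 0.002]
ft_force: [-0.5, 0.6, -2.3]
width: 44.0
```

Call:
move_arm:
  deltas:
    - [255,0,0,0.002,0]
    - [255,0,0,0.002,0]

```text
t: 9.63
ee_pos: [422.0, 68.8, 41.2]
orientation: [1.803, 2.572, 0.0]
ft_force: [-0.6, 0.2, -3.2]
width: 43.8
```

Call:
move_arm:
  deltas:
    - [255,0,0,0.002,0]
    - [255,0,0,0.002,0]

```text
t: 9.8
ee_pos: [421.8, 68.8, 39.0]
orientation: [-1.803, -2.573, 0.0]
ft_force: [-0.1, 0.3, -3.5]
width: 43.8
```

Call:
move_arm:
  deltas:
    - [255,0,0,0.0015,0]
    - [255,0,0,0.0015,0]

```text
t: 9.97
ee_pos: [421.9, 68.8, 37.6]
orientation: [1.803, 2.573, 0.0]
ft_force: [-0.7, 1.0, 0.0]
width: 43.7
```

Call:
move_arm:
  deltas:
    - [255,0,0,0.0015,0]
    - [255,0,0,0.0015,0]

```text
t: 10.13
ee_pos: [421.8, 68.9, 36.1]
orientation: [-1.803, -2.573, -0.0]
ft_force: [-1.9, 2.5, 3.3]
width: 43.8
```

```bash
python3 -c "
from h import *
print(get_obs()['moment'])
go(447.5,-0.4,38,0.35)"
```

```text
[-3.24357898e-06  7.90868510e-02 -8.21737850e-02]
t 10.13 pos [421.8  68.9  36.1] thy 0.348 q6 -0.21 delta [-0.0739  0.0005 -0.0019] roll -0.002 tilt [ 0. -0. -1.]
```

Call:
move_arm:
  deltas:
    - [255,0,0,-0.002,0]
    - [255,-0.02,0,-0.002,0]
    - [255,-0.04,0,-0.002,0]
    - [255,-0.06,0,-0.002,0]
    - [255,-0.06,0,-0.002,0]

```text
t: 10.55
ee_pos: [444.0, 10.4, 38.3]
orientation: [1.804, 2.57, 0.001]
ft_force: [0.2, -0.3, -2.8]
width: 43.7
```

```bash
python3 -c "
from h import *
print(get_obs()['moment'])
go(447.5,-0.4,38,0.35)"
```

```text
[ 0.12557592 -0.13557382  0.00497953]
t 10.55 pos [444.   10.4  38.3] thy 0.347 q6 -0.35 delta [-0.0113 -0.0004  0.0003] roll -0.003 tilt [-0.001  0.002 -1.   ]
```

Call:
move_arm:
  deltas:
    - [255,-0.004,0,0,0]
    - [255,-0.006,0,0,0]
    - [255,-0.006,0,0,0]

```text
t: 10.8
ee_pos: [444.1, 6.8, 38.0]
orientation: [-1.803, -2.573, 0.0]
ft_force: [-0.0, 0.2, -3.3]
width: 44.1
```

Call:
move_arm:
  deltas:
    - [255,-0.003,0,0,0]
    - [255,-0.003,0,0,0]

```text
t: 10.97
ee_pos: [445.4, 4.1, 38.1]
orientation: [-1.802, -2.573, 0.0]
ft_force: [0.1, 0.1, -2.3]
width: 43.7
```

Call:
move_arm:
  deltas:
    - [255,-0.002,0,0,0]
    - [255,-0.002,0,0,0]

```text
t: 11.13
ee_pos: [446.1, 2.1, 38.1]
orientation: [1.802, 2.573, 0.0]
ft_force: [0.8, 0.0, -3.4]
width: 43.7
```

Call:
move_arm:
  deltas:
    - [255,-0.002,0,0,0]
    - [255,-0.002,0,0,0]

```text
t: 11.3
ee_pos: [446.9, 0.1, 38.1]
orientation: [1.803, 2.573, 0.0]
ft_force: [-0.7, 0.3, -3.0]
width: 43.6
```

Call:
move_arm:
  deltas:
    - [255,-0.002,0,0,0]
    - [255,-0.002,0,0,0]

```text
t: 11.47
ee_pos: [447.1, -1.1, 38.1]
orientation: [-1.803, -2.571, -0.001]
ft_force: [-0.7, 7.6, -0.2]
width: 44.0
```

Call:
move_arm:
  deltas:
    - [255,-0.0015,0,0,0]
    - [255,-0.0015,0,0,0]

```text
t: 11.63
ee_pos: [446.9, -1.4, 38.1]
orientation: [-1.802, -2.57, -0.001]
ft_force: [-3.2, 20.7, 2.3]
width: 43.7
```

Call:
move_arm:
  deltas:
    - [255,0.003,0,0.0005,0]
    - [255,0.0025,0,0.0015,0]
    - [255,0.0025,0,0.002,0]

```text
t: 11.88
ee_pos: [446.8, -0.1, 36.8]
orientation: [-1.803, -2.572, -0.0]
ft_force: [-6.1, 10.3, 23.4]
width: 44.2
```

Call:
move_arm:
  deltas:
    - [255,0,0,-0.001,0]
    - [255,0,0,-0.001,0]

```text
t: 12.05
ee_pos: [447.4, -0.9, 37.3]
orientation: [1.802, 2.572, 0.0]
ft_force: [0.6, 1.1, -2.2]
width: 43.9
```

Call:
move_arm:
  deltas:
    - [150,0,0,0,0]
    - [100,0,0,0,0]
    - [60,0,0,0,0]
    - [0,0,0,0,0]
    - [0,0,0,0,0]

```text
t: 12.47
ee_pos: [447.3, -0.9, 37.1]
orientation: [1.803, 2.573, 0.0]
ft_force: [-0.5, 0.1, -0.3]
width: 67.4
```

```bash
python3 -c "
from h import *
o=get_obs();print(o['ft_force'],o['width'])
go(447,0,200,0.35)"
```

```text
[-0.46766808  0.07398183 -0.34426061] 67.42686131834695
t 12.47 pos [447.3  -0.9  37.1] thy 0.348 q6 -0.38 delta [ 9.000e-04  1.000e-04 -1.629e-01] roll -0.002 tilt [-0.  0. -1.]
```

Call:
move_arm:
  deltas:
    - [0,0,0,-0.025,0]
    - [0,0,0,-0.065,0]
    - [0,0,0,-0.105,0]
    - [0,0,0,-0.145,-0.12]
    - [0,0,0,-0.185,-0.24]

```text
t: 12.88
ee_pos: [446.5, -0.8, 224.0]
orientation: [-1.474, -2.774, 0.0]
ft_force: [0.8, -0.2, -0.3]
width: 87.7
```

```bash
python3 -c "
from h import *
go(531,-123,260,1.202)"
```

```text
t 12.88 pos [446.5  -0.8 224. ] thy 0.594 q6 -0.62 delta [-0.1485  0.0017 -0.0361] roll -0.608 tilt [ 0. -0. -1.]
```

Call:
move_arm:
  deltas:
    - [0,-0.03,0,-0.007,-0.122]
    - [0,-0.06,0,-0.014,-0.244]
    - [0,-0.09,0,-0.021,-0.366]
    - [0,-0.12,0.001,-0.028,-0.488]
    - [0,-0.148,0.002,-0.036,-0.608]

```text
t: 13.3
ee_pos: [531.4, -124.2, 258.6]
orientation: [0.576, 3.088, -0.0]
ft_force: [0.2, 0.5, 0.2]
width: 87.4
```

Call:
move_arm:
  deltas:
    - [0,0,0,0,0]

```text
t: 13.38
ee_pos: [534.3, -126.5, 259.9]
orientation: [0.577, 3.083, -0.002]
ft_force: [0.1, 0.4, 0.1]
width: 87.8
```

```bash
python3 -c "
from w import *
o,im,C=wr('w5',[('tee_grip',157),('housing',51)])
go(485,-101,185,1.202)
"
```

```text
tee_grip reg 0.72 [ 482.8 -104.1] 88.5 15.2 ang -0.362 px [248  76] [268 187]
tee_grip place [ 482.1 -100.2  152.6] 0.78
housing reg 0.91 [457.8 -29.6] 128.4 43.4 ang -1.237 px [266  21] [371 130]
housing reg 0.74 [ 812.8 -156.2] 71.2 45.5 ang -0.367 px [292 334] [324 373]
housing place [ 802.6 -141.9   -1.1] 0.9
housing place [465.8 -48.9  14.4] 0.73
t 13.68 pos [ 529.9 -121.8  257.6] thy 1.196 q6 -1.44 delta [0.0493 0.0029 0.0727] roll -0.006 tilt [ 0.002 -0.    -1.   ]
```

View pics/w5.png

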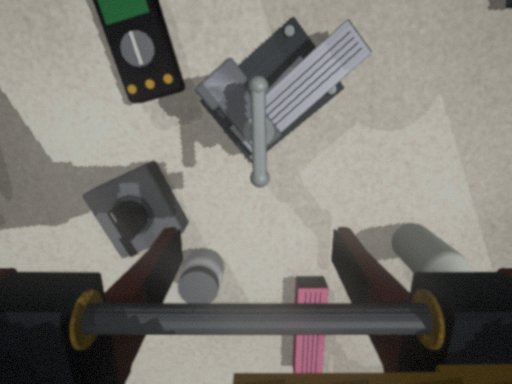

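```bash
python3 -c "
from w import *
C=cam('wrist')
im=cv2.imread('pics/w5.png');cv2.imwrite('pics/c5.png',cv2.resize(im[10:195,190:380],None,fx=3.2,fy=3.2,interpolation=cv2.INTER_CUBIC))
get_image('wrist')
for z in (150,157):
 for r in regions_of('wrist','tee_grip')[:1]:
  ct,_=cv2.findContours(r['region'].astype(np.uint8),0,2)
  c=max(ct,key=cv2.contourArea);q=cv2.minAreaRect(unproj(C,c[:,0].astype(float),z)[:,:2].astype(np.float32));print(z,q)
 w=unproj(C,[[259,84],[260,178.5]],z);print(w,w.mean(0))
get_image('top');print([ (p['location'],p['conf']) for p in place_of('top','tee_grip')])
"
```

```text
[[ 444.11489135  -86.71185388  150.        ]
 [ 516.13690646 -113.94347911  150.        ]] [ 480.12589891 -100.32766649  150.        ]
[[ 444.46063218  -86.89939798  157.        ]
 [ 514.51672231 -113.3877042   157.        ]] [ 479.48867725 -100.14355109  157.        ]
[]
```

View pics/c5.png

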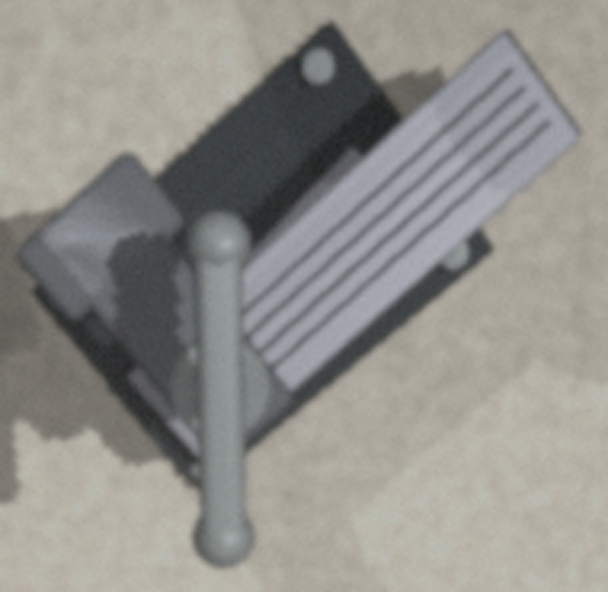

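```bash
python3 -c "
from w import *
o=get_obs();print(o['ee_pos'],np.abs(o['qvel']).max())
im=get_image('wrist');C=cam('wrist',o);cv2.imwrite('pics/w6.png',im)
for r in regions_of('wrist','tee_grip')[:1]:
  ct,_=cv2.findContours(r['region'].astype(np.uint8),0,2)
  c=max(ct,key=cv2.contourArea)
  for z in (150,157):
    q=cv2.minAreaRect(unproj(C,c[:,0].astype(float),z)[:,:2].astype(np.float32));print(z,q)
print([(p['location'],p['conf']) for p in place_of('wrist','tee_grip')])
print(get_obs()['ee_pos'])
cv2.imwrite('pics/c6.png',cv2.resize(im[60:200,220:300],None,fx=4,fy=4,interpolation=cv2.INTER_CUBIC))
"
```

```text
[ 530.70055419 -122.29512277  258.08834718] 0.003786156420206208
150 ((483.3656005859375, -104.15553283691406), (16.50910186767578, 91.27061462402344), 69.34835052490234)
157 ((482.65692138671875, -103.88043212890625), (16.059171676635742, 88.78316497802734), 69.34835052490234)
[([482.9, -101.8, 93.2], 0.66), ([486.9, -100.4, 152.0], 0.62)]
[ 530.88727666 -122.58063245  258.1573086 ]
```

View pics/c6.png

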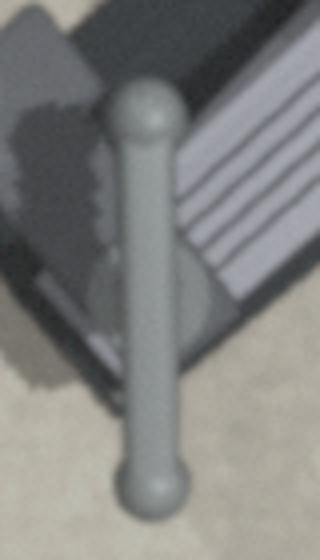

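```bash
python3 -c "
from h import *
C=cam('wrist');w=unproj(C,[[257,88.25],[258,182]],150);print(w.mean(0))
go(483.5,-102,145,1.21)
"
```

```text
[ 483.64674751 -103.89561986  150.        ]
t 14.08 pos [ 530.9 -122.6  258.2] thy 1.196 q6 -1.45 delta [0.0516 0.0018 0.1132] roll -0.014 tilt [-0.  0. -1.]
```

Call:
move_arm:
  deltas:
    - [60,0.02,0.001,0.02,-0.014]
    - [60,0.04,0.001,0.045,-0.014]
    - [60,0.051,0.001,0.075,-0.014]
    - [60,0.051,0.001,0.1,-0.014]
    - [60,0.051,0.001,0.113,-0.014]

```text
t: 14.5
ee_pos: [481.7, -102.6, 142.8]
orientation: [-0.562, -3.087, -0.0]
ft_force: [0.4, -0.0, -0.2]
width: 67.4
```

Call:
move_arm:
  deltas:
    - [120,0,0,0,0]
    - [150,0,0,0,0]
    - [150,0,0,0,0]

```text
t: 14.75
ee_pos: [484.7, -103.4, 146.0]
orientation: [0.563, 3.089, -0.0]
ft_force: [-0.4, -1.1, 0.6]
width: 51.0
```

```bash
python3 -c "
from w import *
o=get_obs();print(o['width'],o['ft_force'])
go(483.5,-103,145,1.21)
cv2.imwrite('pics/w7.png',get_image('wrist'))
"
```

```text
51.028791181840084 [-0.38701092 -1.10295553  0.61634215]
t 14.75 pos [ 484.7 -103.4  146. ] thy 1.21 q6 -1.44 delta [ 0.0012 -0.      0.001 ] roll 0.0 tilt [-0.001  0.    -1.   ]
```

View pics/w7.png

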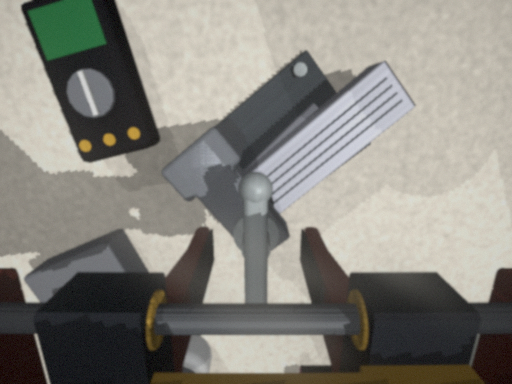

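The bar sits between the fingers (column ~256, centred). Close on it.

Call:
move_arm:
  deltas:
    - [255,0,0,0,0]
    - [255,0,0,0,0]
    - [255,0,0,0,0]
    - [255,0,0,0,0]
    - [255,0,0,0,0]

```text
t: 15.22
ee_pos: [483.8, -103.7, 145.4]
orientation: [0.562, 3.091, -0.002]
ft_force: [-0.3, -0.6, 2.6]
width: 15.0
```

```bash
cat > st.py <<'E'
from h import *
o=get_obs();a,M=yawy(o)
print('t',round(o['t'],2),o['ee_pos'].round(1),'thy',a.round(3),'q6',o['qpos'][5].round(3),'F',o['ft_force'].round(1),'Ftool',(M.T@o['ft_force']).round(1),'Mo',o['moment'].round(3),'w',round(o['width'],1))
E
python3 st.py
```

```text
t 15.22 [ 483.8 -103.7  145.4] thy 1.211 q6 -1.445 F [-0.3 -0.6  2.6] Ftool [ 0.  -0.6 -2.6] Mo [-0.163 -0.066  0.01 ] w 15.0
```

Call:
move_arm:
  deltas:
    - [255,0,0,0,0]
    - [255,0,0,0,0]

```text
t: 15.38
ee_pos: [483.8, -103.7, 145.4]
orientation: [0.563, 3.091, -0.001]
ft_force: [-2.5, -4.7, 5.1]
width: 14.8
```

Call:
move_arm:
  deltas:
    - [255,0,0,0,0.1]
    - [255,0,0,0,0.2]
    - [255,0,0,0,0.3]
    - [255,0,0,0,0.4]
    - [255,0,0,0,0.4]

```text
t: 15.8
ee_pos: [484.3, -104.6, 145.5]
orientation: [1.171, 2.913, -0.003]
ft_force: [-1.4, -9.5, 1.6]
width: 14.8
```

```bash
python3 st.py
```

```text
t 15.8 [ 484.3 -104.6  145.5] thy 0.807 q6 -1.04 F [-1.4 -9.5  1.6] Ftool [-5.6 -7.8 -1.6] Mo [-1.921  0.087  0.261] w 14.8
```

Call:
move_arm:
  deltas:
    - [255,-0.0005,-0.001,0,0.1]
    - [255,-0.001,-0.001,0,0.2]
    - [255,-0.001,-0.001,0,0.3]
    - [255,-0.001,-0.001,0,0.4]

```text
t: 16.13
ee_pos: [483.6, -105.2, 145.4]
orientation: [1.727, 2.624, -0.002]
ft_force: [-3.5, -4.9, 6.3]
width: 15.0
```

```bash
python3 st.py; python3 -c "
from w import *
cv2.imwrite('pics/w8.png',get_image('wrist'))"; python3 st.py
```

```text
t 16.13 [ 483.6 -105.2  145.4] thy 0.407 q6 -0.643 F [-3.5 -4.9  6.3] Ftool [-3.1 -5.2 -6.3] Mo [-1.248  0.639  0.407] w 15.0
t 16.18 [ 483.6 -105.2  145.4] thy 0.4 q6 -0.637 F [-2.5 -5.2  6.1] Ftool [-3.8 -4.4 -6.1] Mo [-1.2    0.502  0.282] w 15.1
```

View pics/w8.png

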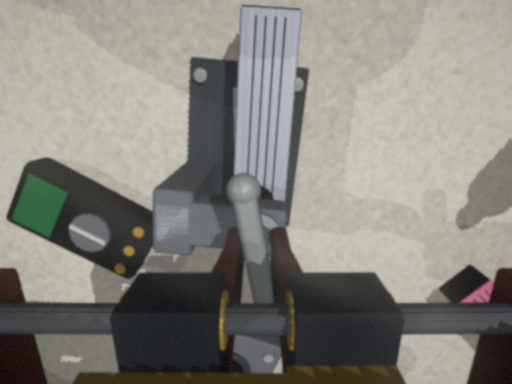

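Call:
move_arm:
  deltas:
    - [255,-0.0005,-0.0005,0,0.1]
    - [255,-0.0005,-0.0005,0,0.2]
    - [255,-0.0005,-0.0005,0,0.3]
    - [255,-0.0005,-0.0005,0,0.4]
    - [255,-0.0005,-0.0005,0,0.5]

```text
t: 16.6
ee_pos: [482.6, -105.4, 145.4]
orientation: [-2.322, -2.115, 0.003]
ft_force: [-5.9, -4.0, 8.1]
width: 15.2
```

```bash
python3 st.py
```

```text
t 16.6 [ 482.6 -105.4  145.4] thy -0.093 q6 -0.144 F [-5.9 -4.   8.1] Ftool [-4.6 -5.5 -8.1] Mo [-0.805  1.047  0.398] w 15.2
```

Call:
move_arm:
  deltas:
    - [255,-0.0005,-0.0005,-0.0005,0.1]
    - [255,-0.0005,-0.0005,-0.0005,0.2]
    - [255,-0.0005,-0.0005,-0.0005,0.3]
    - [255,-0.0005,-0.0005,-0.0005,0.4]
    - [255,-0.0005,-0.0005,-0.0005,0.5]

```text
t: 17.02
ee_pos: [481.5, -105.2, 145.4]
orientation: [-2.772, -1.474, 0.004]
ft_force: [-5.9, 0.8, 6.2]
width: 14.9
```

```bash
python3 st.py;  python3 -c "
from w import *
cv2.imwrite('pics/w9.png',get_image('wrist'))"; python3 st.py
```

```text
t 17.02 [ 481.5 -105.2  145.4] thy -0.594 q6 0.354 F [-5.9  0.8  6.2] Ftool [-2.6 -5.3 -6.2] Mo [0.011 1.009 0.455] w 14.9
t 17.07 [ 481.5 -105.2  145.4] thy -0.6 q6 0.361 F [-4.9  0.7  5.7] Ftool [-2.1 -4.4 -5.7] Mo [-0.1    0.977  0.29 ] w 14.9
```

View pics/w9.png

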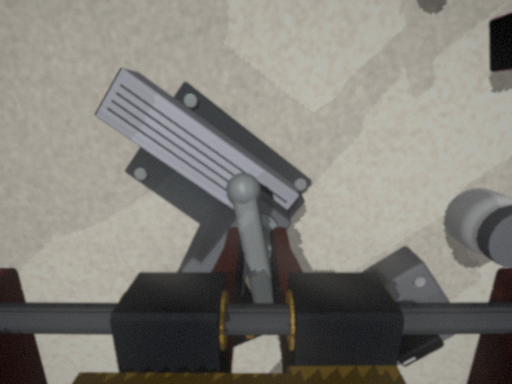

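Call:
move_arm:
  deltas:
    - [255,-0.0003,-0.0005,-0.0003,0.1]
    - [255,-0.0003,-0.0005,-0.0003,0.2]
    - [255,-0.0003,-0.0005,-0.0003,0.3]

```text
t: 17.32
ee_pos: [481.0, -104.8, 145.4]
orientation: [-2.961, -1.042, 0.004]
ft_force: [-3.4, 2.7, 4.0]
width: 15.3
```

```bash
python3 st.py
```

```text
t 17.32 [ 481.  -104.8  145.4] thy -0.894 q6 0.654 F [-3.4  2.7  4. ] Ftool [-0.9 -4.3 -4. ] Mo [0.443 0.775 0.404] w 15.3
```

Call:
move_arm:
  deltas:
    - [255,0,0,0,0.1]
    - [255,0,0,0,0.2]

```text
t: 17.48
ee_pos: [480.8, -104.5, 145.4]
orientation: [-3.05, -0.742, 0.005]
ft_force: [-4.4, 5.7, 4.6]
width: 15.3
```

```bash
python3 st.py
```

```text
t 17.48 [ 480.8 -104.5  145.4] thy -1.094 q6 0.854 F [-4.4  5.7  4.6] Ftool [-1.3 -7.1 -4.5] Mo [0.965 0.891 0.458] w 15.3
```

Call:
move_arm:
  deltas:
    - [255,0,-0.0005,0,0.1]
    - [255,0,-0.0005,0,0.2]

```text
t: 17.65
ee_pos: [480.6, -104.1, 145.4]
orientation: [-3.109, -0.434, 0.005]
ft_force: [-4.0, 4.3, 2.9]
width: 15.3
```

```bash
python3 st.py; python3 -c "
from w import *
im=get_image('side');cv2.imwrite('pics/c10.png',cv2.resize(im[150:250,230:330],None,fx=6,fy=6,interpolation=cv2.INTER_CUBIC))
cv2.imwrite('pics/w10.png',get_image('wrist'))";python3 st.py
```

```text
t 17.65 [ 480.6 -104.1  145.4] thy -1.294 q6 1.055 F [-4.   4.3  2.9] Ftool [-2.7 -5.2 -2.9] Mo [0.918 0.874 0.515] w 15.3
t 17.75 [ 480.6 -104.1  145.4] thy -1.292 q6 1.053 F [-3.7  4.4  3.2] Ftool [-2.3 -5.3 -3.2] Mo [0.709 0.802 0.404] w 15.3
```

View pics/c10.png

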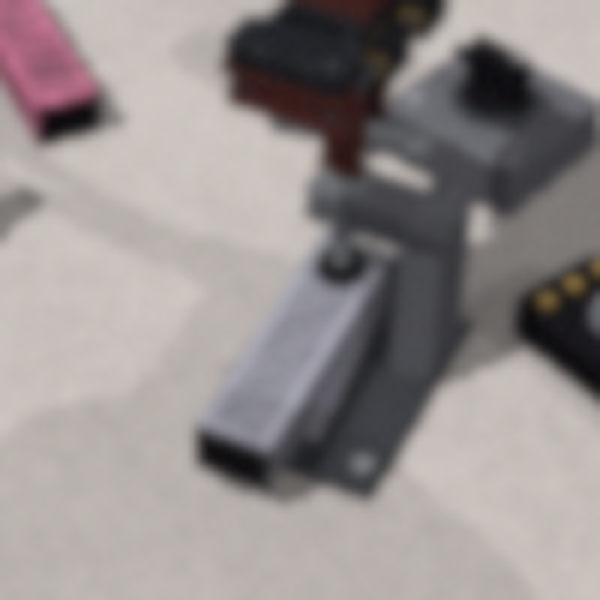

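View pics/w10.png

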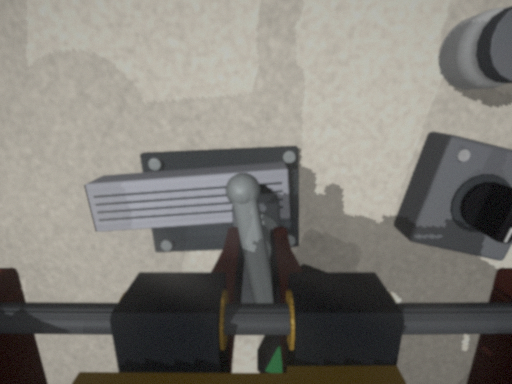

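Call:
move_arm:
  deltas:
    - [255,0,-0.0003,0,0.1]
    - [255,0,-0.0003,0,0.2]

```text
t: 17.92
ee_pos: [480.4, -103.7, 145.4]
orientation: [-3.137, -0.122, 0.006]
ft_force: [-3.5, 6.0, 3.3]
width: 15.3
```

```bash
python3 st.py
```

```text
t 17.92 [ 480.4 -103.7  145.4] thy -1.493 q6 1.255 F [-3.5  6.   3.3] Ftool [-3.  -6.3 -3.2] Mo [1.068 0.902 0.592] w 15.3
```

Call:
move_arm:
  deltas:
    - [255,0,0,0,0.08]
    - [255,0,0,0,0.15]

```text
t: 18.08
ee_pos: [480.4, -103.4, 145.4]
orientation: [-3.137, 0.113, 0.006]
ft_force: [-4.1, 7.0, 5.1]
width: 15.1
```

```bash
python3 st.py; python3 -c "
from w import *
cv2.imwrite('pics/w11.png',get_image('wrist'))";python3 st.py
```

```text
t 18.08 [ 480.4 -103.4  145.4] thy -1.643 q6 1.404 F [-4.1  7.   5.1] Ftool [-4.6 -6.7 -5.1] Mo [1.441 0.866 0.626] w 15.1
t 18.13 [ 480.5 -103.4  145.4] thy -1.647 q6 1.408 F [-4.2  6.3  4.6] Ftool [-4.7 -6.  -4.6] Mo [1.319 0.89  0.514] w 15.6
```

View pics/w11.png

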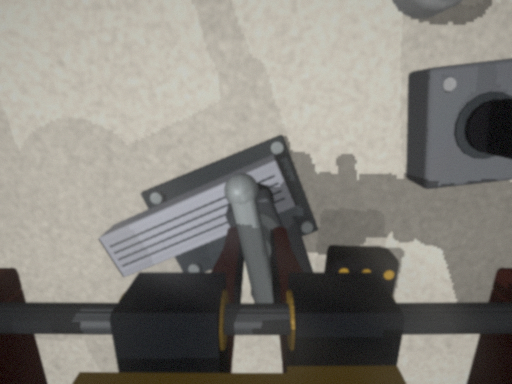

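Call:
move_arm:
  deltas:
    - [180,0,0,0,0]
    - [120,0,0,0,0]
    - [80,0,0,0,0]
    - [60,0,0,0,0]
    - [60,0,0,0,0]

```text
t: 18.55
ee_pos: [482.3, -105.1, 145.9]
orientation: [3.14, -0.108, 0.0]
ft_force: [-1.0, -0.7, 0.4]
width: 45.1
```

```bash
python3 st.py
```

```text
t 18.55 [ 482.3 -105.1  145.9] thy -1.64 q6 1.401 F [-1.  -0.7  0.4] Ftool [-0.9  0.8 -0.4] Mo [ 0.047  0.017 -0.04 ] w 45.1
```

Call:
move_arm:
  deltas:
    - [40,0,0,-0.03,0]
    - [0,0,0,-0.07,-0.1]
    - [0,0,0.03,-0.09,-0.2]
    - [0,0,0.07,-0.09,-0.3]
    - [0,0,0.11,-0.09,-0.4]

```text
t: 18.97
ee_pos: [475.6, -215.9, 238.1]
orientation: [3.094, 0.529, 0.006]
ft_force: [2.0, 0.7, -0.4]
width: 78.3
```

```bash
python3 -c "
from h import *
go(486,-275,230,-0.9)"
```

```text
t 18.97 pos [ 475.6 -215.9  238.1] thy -1.232 q6 0.78 delta [-0.0099  0.0591  0.0083] roll -0.332 tilt [ 0.003  0.003 -1.   ]
```

```bash
python3 -c "
from h import *
go(470,-311,230,-1.232)"
```

```text
t 18.97 pos [ 475.6 -215.9  238.1] thy -1.232 q6 0.78 delta [-0.0369  0.0878  0.0083] roll -0.0 tilt [ 0.003  0.003 -1.   ]
```

Call:
move_arm:
  deltas:
    - [0,-0.015,0.035,0.008,0]
    - [0,-0.03,0.07,0.008,0]
    - [0,-0.037,0.088,0.008,0]
    - [0,-0.037,0.088,0.008,0]
    - [0,-0.037,0.088,0.008,0]

```text
t: 19.38
ee_pos: [467.8, -310.7, 227.6]
orientation: [-3.099, -0.514, 0.0]
ft_force: [-0.2, 0.8, -0.4]
width: 87.9
```

```bash
python3 -c "
from w import *
o,im,C=wr('w12',[('knob_grip',74),('start_knob',74)])
print(o['ee_pos'],get_obs()['ee_pos'])
cv2.imwrite('pics/c12.png',cv2.resize(im[60:260,170:340],None,fx=3,fy=3,interpolation=cv2.INTER_CUBIC))"
```

```text
knob_grip reg 0.98 [ 529.7 -294.4] 37.8 37.1 ang -0.701 px [242  99] [281 142]
knob_grip place [ 528.9 -293.6   68.6] 0.62Traceback (most recent call last):
  File "<string>", line 3, in <module>
    o,im,C=wr('w12',[('knob_grip',74),('start_knob',74)])
           ~~^^^^^^^^^^^^^^^^^^^^^^^^^^^^^^^^^^^^^^^^^^^^
  File "w.py", line 13, in wr
    for p in place_of(cm,n)[:2]: print(n,'place',np.round(p['location'],1),round(p['conf'],2))
             ~~~~~~~~^^^^^^
ValueError: it knows: clamp_arm, cleaner, fixture, housing, jar, knob_grip, meter, pad, rest, short_case, stop_face, tee_grip
```

View pics/w12.png

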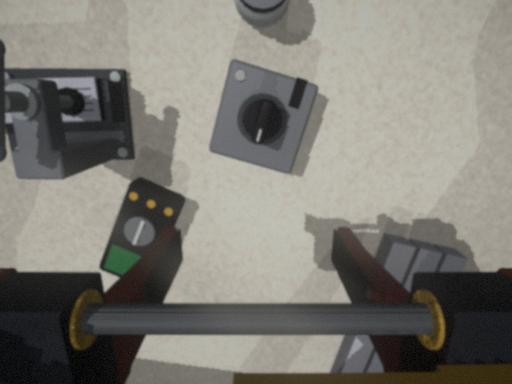

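```bash
python3 -c "
from w import *
im=cv2.imread('pics/w12.png')
g=cv2.resize(im[85:160,220:305],None,fx=8,fy=8,interpolation=cv2.INTER_CUBIC)
g=np.clip(g.astype(float)*2.2,0,255).astype(np.uint8)
cv2.imwrite('pics/c12.png',g)"
```

```text
(no output)
```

View pics/c12.png

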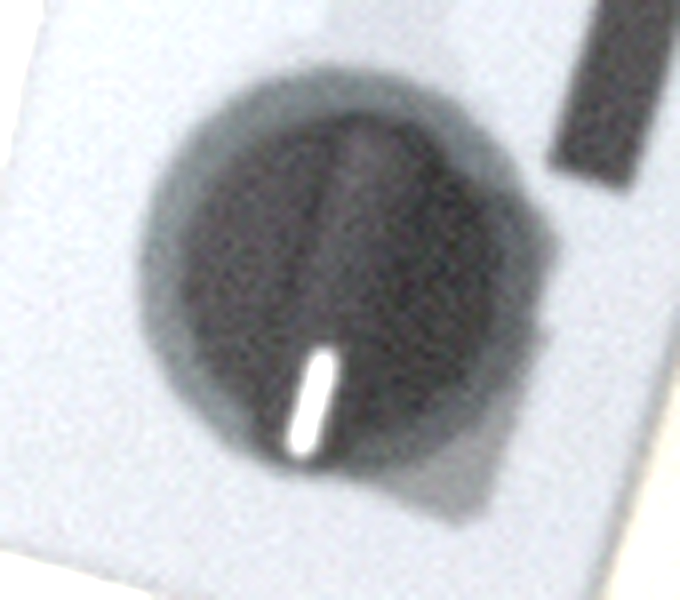

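```bash
python3 -c "
from w import *
C=cam('wrist')
w=unproj(C,np.array([[302,462],[372,118],[300,450],[325,355]])/8+[220,85],79)
print(w.round(1),w[:2].mean(0));e=w[1]-w[0];print(np.linalg.norm(e),np.arctan2(e[1],e[0]));e=w[3]-w[2];print(np.arctan2(e[1],e[0]))
# box edges top z40: full image corners
b=unproj(C,[[232,61],[318,88],[291,171],[210,151]],40);print(b.round(1),b.mean(0))
for i in range(4):
  e=b[(i+1)%4]-b[i];print(np.linalg.norm(e),np.arctan2(e[1],e[0]))
go(528,-293,120,None)
"
```

```text
[[ 508.7 -296.9   79. ]
 [ 549.  -291.5   79. ]
 [ 510.  -296.2   79. ]
 [ 521.6 -295.3   79. ]] [ 528.85591429 -294.2035215    79.        ]
40.71999600735234 0.13185570639794364
0.07440159818218156
[[ 573.9 -246.6   40. ]
 [ 578.3 -339.4   40. ]
 [ 486.3 -344.4   40. ]
 [ 478.2 -251.7   40. ]] [ 529.20069272 -295.52910228   40.        ]
92.93977847948254 -1.5227650153180365
92.1384866172542 -3.088180228572785
93.00484718042611 1.658189404496458
95.79836178986208 0.05327960620546765
t 19.63 pos [ 468.4 -308.7  228. ] thy -1.238 q6 0.63 delta [0.0615 0.0046 0.108 ] roll 0 tilt [-0. -0. -1.]
```

```bash
python3 -c "
from h import *
go(529,-294,69,-1.48)
"
```

```text
t 19.63 pos [ 468.4 -308.7  228. ] thy -1.238 q6 0.63 delta [0.0621 0.0059 0.159 ] roll 0.242 tilt [-0. -0. -1.]
```

Call:
move_arm:
  deltas:
    - [80,0.03,0.003,0.02,0.12]
    - [110,0.062,0.006,0.04,0.242]
    - [110,0.062,0.006,0.075,0.242]
    - [110,0.062,0.006,0.11,0.242]
    - [110,0.062,0.006,0.13,0.242]

```text
t: 20.05
ee_pos: [528.0, -293.2, 94.7]
orientation: [-3.136, -0.144, 0.005]
ft_force: [-0.4, 0.5, -0.2]
width: 57.9
```

Call:
move_arm:
  deltas:
    - [110,0,0,0.012,0]
    - [110,0,0,0.025,0]
    - [110,0,0,0.029,0]
    - [110,0,0,0.029,0]

```text
t: 20.38
ee_pos: [528.8, -295.2, 68.7]
orientation: [-3.138, -0.14, 0.001]
ft_force: [-0.8, -0.8, -0.2]
width: 50.1
```

```bash
python3 -c "
from w import *
go(529,-294,69,-1.48)
cv2.imwrite('pics/w13.png',get_image('wrist'))
";python3 st.py
```

```text
t 20.38 pos [ 528.8 -295.2   68.7] thy -1.481 q6 0.95 delta [ 0.0003 -0.0012 -0.0003] roll -0.001 tilt [-0. -0. -1.]
t 20.43 [ 529.2 -295.6   69.5] thy -1.481 q6 0.952 F [ 0.7  0.5 -0.2] Ftool [ 0.7 -0.4  0.2] Mo [-0.024  0.007 -0.024] w 49.6
```

View pics/w13.png

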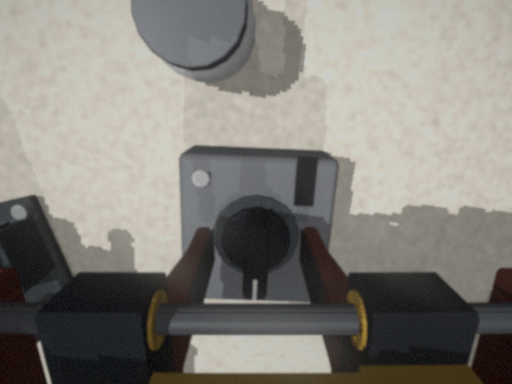

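```bash
python3 -c "
from w import *
C=cam('wrist');o=get_obs();p=o['ee_pos'];print(p)
print(proj(C,[p,p+[0,0,5],p-[0,0,14],p-[0,0,19]]))
for z in (50,60,69,79): print(z,unproj(C,[[257,235],[255,296]],z).round(1).tolist())
"
```

```text
[ 529.24907894 -295.59241115   69.52686723]
[[255.04244958 256.30969903]
 [254.9983984  260.89455519]
 [255.15334985 244.77061615]
 [255.18906291 241.05574745]]
50 [[533.1, -296.3, 50.0], [490.5, -298.9, 50.0]]
60 [[537.6, -295.9, 60.0], [497.5, -298.3, 60.0]]
69 [[541.6, -295.5, 69.0], [503.9, -297.8, 69.0]]
79 [[546.2, -295.1, 79.0], [510.9, -297.2, 79.0]]
```

Call:
move_arm:
  deltas:
    - [255,0.002,0,0,0]
    - [255,0.002,0,0,0]
    - [255,0.002,0,0,0]
    - [255,0.002,0,0,0]
    - [255,0.002,0,0,0]

```text
t: 20.85
ee_pos: [531.0, -295.4, 69.4]
orientation: [3.138, 0.14, 0.001]
ft_force: [0.6, 0.6, 0.5]
width: 20.1
```

Call:
move_arm:
  deltas:
    - [255,0,0,0,0]
    - [255,0,0,0,0]

```text
t: 21.02
ee_pos: [530.7, -294.6, 69.2]
orientation: [-3.137, -0.138, -0.0]
ft_force: [0.2, 5.0, 5.1]
width: 12.9
```

```bash
python3 st.py
```

```text
t 21.02 [ 530.7 -294.6   69.2] thy -1.483 q6 0.955 F [0.2 5.  5.1] Ftool [ 0.6 -4.9 -5.1] Mo [ 0.82  -0.006 -0.439] w 12.9
```

Call:
move_arm:
  deltas:
    - [255,0,-0.0005,0,0.12]
    - [255,0,-0.0005,0,0.24]
    - [255,0,-0.0005,0,0.36]
    - [255,0,-0.0005,0,0.48]
    - [255,0,-0.0005,0,0.6]

```text
t: 21.43
ee_pos: [530.4, -295.7, 69.2]
orientation: [3.036, -0.801, -0.0]
ft_force: [-3.6, -4.9, 2.8]
width: 12.5
```

```bash
python3 st.py
```

```text
t 21.43 [ 530.4 -295.7   69.2] thy -2.087 q6 1.561 F [-3.6 -4.9  2.8] Ftool [-0.7  6.  -2.8] Mo [-0.779  0.674  0.08 ] w 12.5
```

Call:
move_arm:
  deltas:
    - [255,0,0,0,0.12]
    - [255,0,0,0,0.24]
    - [255,0,0,0,0.36]
    - [255,0,0,0,0.45]
    - [255,0,0,0,0.5]

```text
t: 21.85
ee_pos: [529.6, -296.5, 69.2]
orientation: [2.744, -1.525, -0.0]
ft_force: [-6.4, -8.1, 4.1]
width: 12.4
```

```bash
python3 st.py
```

```text
t 21.85 [ 529.6 -296.5   69.2] thy -2.585 q6 2.059 F [-6.4 -8.1  4.1] Ftool [ 3.5  9.8 -4. ] Mo [-1.357  1.247  0.188] w 12.4
```

Call:
move_arm:
  deltas:
    - [255,0.0005,0.001,0,0.05]
    - [255,0.0005,0.001,0,0.1]
    - [255,0.0005,0.001,0,0.13]
    - [255,0.0005,0.001,0,0.13]

```text
t: 22.18
ee_pos: [529.3, -296.7, 69.2]
orientation: [2.642, -1.697, -0.001]
ft_force: [-5.0, -4.5, 5.3]
width: 12.7
```

```bash
python3 st.py; python3 -c "
from w import *
im=get_image('wrist');cv2.imwrite('pics/w14.png',im)"
```

```text
t 22.18 [ 529.3 -296.7   69.2] thy -2.713 q6 2.185 F [-5.  -4.5  5.3] Ftool [ 2.   6.4 -5.3] Mo [-0.581  0.778  0.163] w 12.7
```

View pics/w14.png

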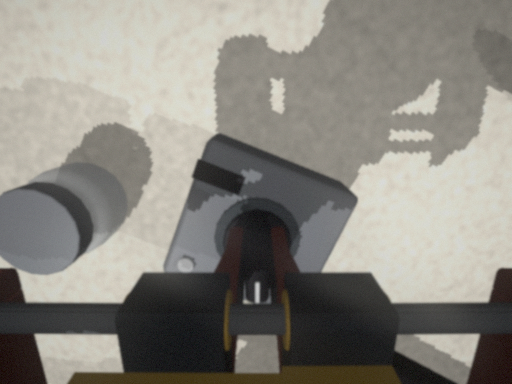

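Call:
move_arm:
  deltas:
    - [255,0.0003,0.0005,0,0.05]
    - [255,0.0003,0.0005,0,0.1]
    - [255,0.0003,0.0005,0,0.1]

```text
t: 22.48
ee_pos: [529.4, -297.1, 69.2]
orientation: [2.555, -1.825, 0.001]
ft_force: [-3.7, -3.9, 3.4]
width: 13.8
```

```bash
python3 st.py
```

```text
t 22.48 [ 529.4 -297.1   69.2] thy -2.811 q6 2.283 F [-3.7 -3.9  3.4] Ftool [ 2.4  4.8 -3.4] Mo [-0.601  0.641  0.857] w 13.8
```

Call:
move_arm:
  deltas:
    - [255,0,0,0,0]
    - [255,0,0,0,-0.1]
    - [100,0,0,0,-0.1]
    - [0,0,0,0,-0.1]
    - [0,0,0,0,-0.1]

```text
t: 22.9
ee_pos: [529.8, -295.7, 68.7]
orientation: [-2.642, 1.699, 0.001]
ft_force: [-0.6, 1.9, -0.1]
width: 29.8
```

Call:
move_arm:
  deltas:
    - [0,0,0,0,0]
    - [0,0,0,0,0]
    - [0,0,0,0,0]
    - [0,0,0,0,0]

```text
t: 23.23
ee_pos: [529.9, -296.2, 68.9]
orientation: [-2.644, 1.697, -0.0]
ft_force: [-0.4, 0.1, 0.0]
width: 56.3
```

Call:
move_arm:
  deltas:
    - [0,0,0,-0.02,0]
    - [0,0,0,-0.06,0]
    - [0,0,0,-0.1,0]
    - [0,0,0,-0.14,0]
    - [0,0,0,-0.16,0]

```text
t: 23.65
ee_pos: [531.5, -297.2, 234.0]
orientation: [-2.644, 1.697, -0.01]
ft_force: [0.6, 0.4, -0.5]
width: 86.8
```

```bash
python3 st.py; python3 -c "
from w import *
im=get_image('wrist');cv2.imwrite('pics/w15.png',im)
im=get_image('side');cv2.imwrite('pics/s15.png',cv2.resize(im[130:260,220:370],None,fx=4,fy=4,interpolation=cv2.INTER_CUBIC))"
```

```text
t 23.65 [ 531.5 -297.2  234. ] thy -2.712 q6 2.183 F [ 0.6  0.4 -0.5] Ftool [-0.1 -0.7  0.5] Mo [ 0.062 -0.025  0.037] w 86.8
```

View pics/w15.png

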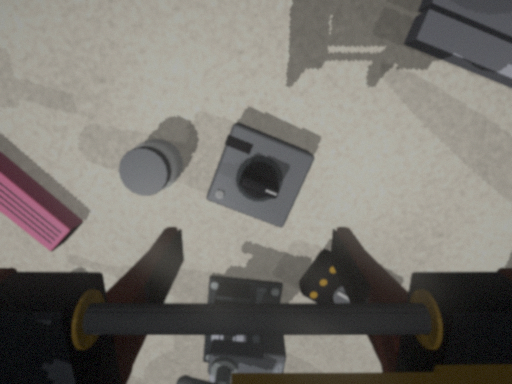

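View pics/s15.png

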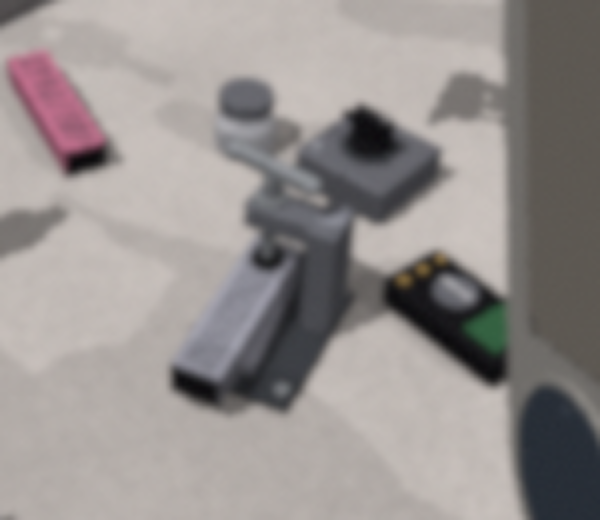

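Run:
```python
from h import *
for cm in ['top','side']:
  im=get_image(cm)
  if cm=='top': cv2.imwrite('pics/t16.png',cv2.resize(im[120:300,140:380],None,fx=3,fy=3,interpolation=cv2.INTER_CUBIC))
  for n in ['housing','short_case','meter','jar','cleaner']:
    print(cm,n,[(np.round(p['location']).tolist(),round(p['conf'],2)) for p in place_of(cm,n)][:4])
print(get_obs()['ft_force'],get_obs()['t'])
```

```text
top housing [([274.0, 368.0, 3.0], 0.86), ([799.0, -141.0, 3.0], 0.68), ([467.0, -44.0, 18.0], 0.58)]
top short_case [([434.0, 268.0, 2.0], 0.92)]
top meter []
top jar [([650.0, -256.0, 0.0], 0.51)]
top cleaner [([718.0, 42.0, 1.0], 0.76)]
side housing [([800.0, -145.0, -2.0], 0.98), ([272.0, 367.0, -0.0], 0.64), ([464.0, -52.0, 14.0], 0.6), ([720.0, 37.0, 1.0], 0.28)]
side short_case [([431.0, 258.0, -2.0], 0.95)]
side meter [([348.0, -200.0, -2.0], 0.95)]
side jar [([648.0, -252.0, -1.0], 0.73)]
side cleaner [([720.0, 37.0, 0.0], 0.56), ([462.0, -51.0, 14.0], 0.35)]
[0.36377704 0.82785389 0.38633142] 24.35
```

View pics/t16.png

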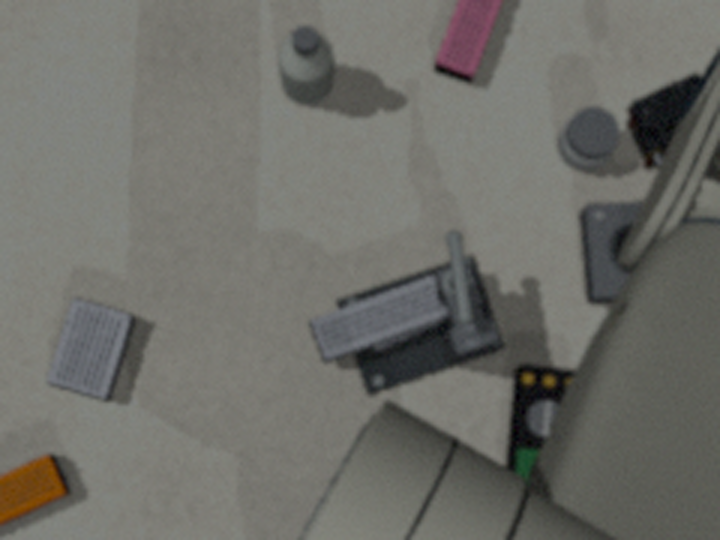

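```bash
python3 -c "
from workcell import *
print(close_job())"
```

```text
the job is handed in; nothing more can be done
None
```

I loaded and clamped the housing, twisted the start knob to its stop and let it spring back, then handed the job in at about 24 s of the 69 s. The hand-in reported no verdict.

- **Loading:** I slid the grey housing along the rest until it pressed on the end stop, with about 20 N felt at the wrist. The cameras then put it within a few millimetres of its loaded place and about 0.01 rad off the fixture's line.
- **Clamping:** I turned the T-handle to about 3.4 rad. The turning moment rose steadily from about 0.40 to 0.63 N m, which suggests a pad force near 44 N. Working from the rest height instead gives 38 to 51 N. Both fall between the 18 N and 75 N limits.
- **Start knob:** I turned it until the moment jumped from 0.16 to 0.86 N m, which I took as the stop. After release its white mark was back at its starting direction.
- **Last checks:** The gripper was open and about 165 mm above the knob, with no contact force. The short case, meter, jar and bottle read where they started, within the cameras' accuracy; the top camera missed the meter, so only the side camera confirmed it.

Two readings disagreed:
- **Rest bar angle:** The wrist camera showed it about 0.09 rad off the base plate. I lined the housing up mainly with the base.
- **T-handle grip:** The bar sat about 0.17 rad skewed in the jaws while turning, but it did not slip.

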